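Clamp the angle bracket and drive its pin home

ROBOT

A 6-joint arm with a two-finger parallel gripper is mounted at the origin on a cart in front of the work surface, level with it; the furniture and walls round the work are solid. World frame = base frame: x ahead of the robot, y to its left, z up, the work surface at z = 0. Lengths are in m, angles in rad, forces in N, time in s.
With the tool pointing down it reaches from about 0.35 to 1 m from the base axis. Payload 7.1 kg.
Tool frame: the origin (TCP) lies between the finger pads; the fingertips stand 22 mm ahead of it and the grasp point (between the pads) lies 3 mm ahead of it; z points along the fingers, y is the line along which they close (so a half turn about z gives the same grasp; the last joint's range is limited). The gripper opens to 85 mm and grips with 20 to 120 N. Pads are 22 mm wide; open, the fingers measure 114 mm over their backs; the gripper's body (76 mm by 85 mm) begins 54 mm behind the grasp point. The pads swing forward as they close: fully open they stand 13 mm farther back than shut.
Start: joints at [-1.183, 0.423, 1.63, -0, 1.089, -0.019], TCP at [0.247, -0.574, 0.253] pointing down, gripper open.
Joint ranges: [-3, 3], [-0.9, 2.11], [0.09, 2.58], [-1.31, 4.45], [0.11, 2.69], [-2.54, 2.54]. Speed limits (rad/s): [2.39, 2.39, 3.01, 3.14, 3.14, 3.14].

INTERFACE

Orientations are given as a rotation vector (axis times angle).
In Python, from rig import manip gives the robot as it stands. The module is installed in compiled form; this text tells all that it offers. Calls block until the motion is done:
- manip.move_to(position, orientation): joint-space move of the TCP to a pose.
- manip.servo_line(position, orientation=None, rate=0.15): straight line of the TCP; orientation=None keeps the orientation; rate is the mean speed in m/s.
- manip.set_joints(angles): joint-space move.
- manip.command_gripper(opening, f_grip=None): finger opening in m; f_grip is the grip in N (None keeps the last); returns when the fingers have stopped.
- manip.hold(seconds).
- manip.solve_ik(position, orientation): joint angles nearest the present ones, or None.
- manip.camera(name): name is "side" or "top"; returns a dict with "image" (480x640x3 uint8, red, green, blue), "fx", "fy", "cx", "cy" (pixels), "k1" (the pictures are not rectified: a ray, as slopes to the right and down, at radius r is drawn at 1 + k1 r^2 times it, then the intrinsics apply), "cam_to_world" (4x4, takes a point from camera to world coordinates). Camera axes: x right, y down, z forward; pixel columns grow to the right and rows downward; lengths in m; the calibration is good to about 2 mm. A picture is of the moment at which its call begins. There is no depth.
A pose or a line that the arm cannot do raises manip.IKError and nothing moves.
- manip.sign_off(): hands the job in; it is judged then, once.
Readings, each from a call of its own:
- manip.get_time(): time.
- manip.get_joint_positions(): joint angles.
- manip.get_joint_vel(): joint speeds.
- manip.get_tau(): joint torques, N m.
- manip.get_position(): TCP position.
- manip.get_ee_rot(): TCP orientation.
- manip.get_contact_force(): force on the tool from outside, world axes, zero at the start.
- manip.get_torque(): the same for the moment, N m.
- manip.get_width(): finger opening in m.
- manip.get_grip_force(): force on a finger pad.
Only numpy, scipy, OpenCV 4.12 (cv2) and the standard library are available. Lean on these libraries where they do the work, as an engineer would, in place of code of your own. Each camera call takes 0.05 s, during which the arm holds its last target. There are 200 camera calls.

TASK

A bracket stands loose in the tilted vise with its pin sticking up. Crank the vise shut clockwise until the jaw holds the bracket firmly, then take the wooden mallet (not the steel hammer) and knock the brass-headed pin down until its head sits on the boss, letting nothing but the mallet touch the pin. Leave the bracket tight, upright and down on the vise's bed, lay the mallet on the bench, and do not disturb the other tools.

Things in the scene. Friction and masses are not known exactly. Their poses are not given: they have to be found in the camera images.
- vise: Blue tilting drill vise, bolted down; base 180 x 150 x 14 mm. Origin: centre of the base's underside; z up, x level from crank to fixed jaw. Its body leans 30 degrees between two uprights (180 mm high, outer faces y = +-60 mm): the screw axis runs along u = (0.866, 0, 0.5), rising from the crank. Bed and jaws 90 mm wide; jaws rise 36 mm square from the bed; fixed jaw face at (29, 0, 205) mm.
- vise_hub (a point): Middle of the crank's hub (radius 14 mm) on the screw axis, at (-115, 0, 120) mm in the vise's frame. The crank arm, 10 mm thick, turns square to u here; the nut block stands 16 mm behind. On the lower half of a turn a hand must lean about 30 to 40 degrees away from the vise to clear the hub.
- crank_grip: Black crank handle: sleeve 64 mm long, 22 mm thick, spinning freely, axis along u. Origin: its middle, 40 mm outward (-u) of the hub and 40 mm off the screw axis, at any angle round it. One turn clockwise (right-handed about u; clockwise to one facing the crank) moves the jaw 6 mm; up to two turns are needed. It runs at about 3 N at the sleeve and holds what it has gripped.
- vise_jaw: Moving jaw. Origin: middle of its face, x axis along u; it slides along u.
- bracket: Aluminium bracket, 0.45 kg, loose between the jaws. Origin: middle of its foot's underside; z up along the boss, x level as the vise's. Foot 44 mm between the jaws, 56 wide, 58 high, leaning with the bed. Round upright boss 34 mm in diameter, axis at x = -9.8 mm, y = 0, top at z = 69 mm.
- drive_pin: Brass-headed steel pin in the boss, upright. Origin: centre of its head's underside, which is 7 to 10 mm above the boss at the start and 0 when home (z = 69 mm in the bracket's frame). Head 20 mm in diameter, 7 mm high. Moves only down, stiffly (about 8 N).
- pin_top (a point): Centre of the top of the pin's head.
- mallet: Turned wooden mallet, 0.42 kg, lying flat. Origin: centre of its extent (96 x 253 mm) on the underside, z up. Handle along its y axis from y = -75 to +126 mm, 24 mm wide in x, its middle 20 mm above the underside, top 35 mm. Head at the -y end, from y = -126 to -71 mm, 96 mm along x, 55 mm high.
- steel_hammer: Hammer with a blue and black grip and a steel head, 132 x 250 x 36 mm, lying flat; not to be used. Origin: centre of its extent, underside.
- sanding: Brown sanding block 65 x 112 x 31 mm, bystander. Origin: centre of the underside.
- silver_tape: Small silver tape measure 54 x 74 x 34 mm, bystander. Origin: centre of the underside.
- pencil: Red carpenter's pencil 14 x 148 x 8 mm, bystander. Origin: centre of the underside.

How it is judged:
On the way, in this order (a step that is already met when the one before it is completed fails the run):
1. the vise's jaw holds the bracket firmly (over 60 N), the bracket upright on the bed (contact force between vise_jaw and bracket above 60 N and angle between bracket's own z axis and vertical below 0.07 rad and z of bracket in the frame of vise between 0.1748 and 0.1828 m), for 0.2 s.
2. the pin's head is down on the boss, the bracket still held (z of drive_pin in the frame of bracket below 0.0702 m and contact force between vise_jaw and bracket above 40 N), for 0.2 s.
At the end, for the whole second after the job is handed in: the jaw presses the bracket with more than 40 N, the bracket upright (within 4 degrees) and down on the bed (within 4 mm), the pin's head within 1.2 mm of the boss, the mallet at rest, lying on the bench (its origin below 60 mm) (all of step 2 and angle between bracket's own z axis and vertical below 0.07 rad and z of bracket in the frame of vise between 0.1748 and 0.1828 m and height (world z) of mallet between -0.02 and 0.06 m and linear speed of mallet below 0.02 m/s); the robot touches nothing.
It fails at once if the gripper or arm touches the pin (contact force between any of the fingers, the arm and drive_pin above 1 N).
It fails at once if a tool other than the mallet touches the pin (contact force between any of steel_hammer, sanding, silver_tape, pencil and drive_pin above 0.5 N).
It fails at once if another tool is moved by more than 30 mm (distance of any of steel_hammer, sanding, silver_tape, pencil from where it was at the start of the episode above 0.03 m).
It also fails if it takes over 72 s, if anything falls off the work surface, if the arm or the gripper's body presses on something with over 40 N, if the wrist force passes 120 N, or if a joint passes its speed limit or range.

## Working session

There is one attempt and no reset: what is moved stays moved. The work goes in short steps, each a Python script; the robot and the scene stay as the last script left them, time stands still between calls to the robot, and variables do not carry over. Pictures are saved under pics/ and viewed, at most 10 in all, crops included, and the job is handed in when it is done.

```bash
mkdir -p pics; ls; cat > h.py <<'E'
import numpy as np, cv2
from scipy.spatial.transform import Rotation as R
from rig import manip
E
python3 - <<'E'
from h import *
for n in ("side","top"):
    c=manip.camera(n); cv2.imwrite(f"pics/{n}0.png",c["image"][:,:,::-1]); np.save(f"pics/{n}0.npy",c,allow_pickle=True)
    print(n,c["fx"],c["fy"],c["cx"],c["cy"],c["k1"],np.round(c["cam_to_world"],3).tolist())
print(manip.get_time(),manip.get_ee_rot())
E
```

```text
pics
side 497.56665515077987 497.56665515077987 324.94417855923643 239.31304653107682 -0.00482430875747123 [[-0.299, -0.837, 0.458, 0.025], [-0.954, 0.266, -0.138, 0.194], [-0.006, -0.479, -0.878, 1.151], [0.0, 0.0, 0.0, 1.0]]
top 460.6005177428366 460.6005177428366 325.1208376148937 232.49498065053598 -0.032303706884558345 [[-0.486, -0.812, 0.325, 0.144], [-0.874, 0.454, -0.172, 0.269], [-0.008, -0.368, -0.93, 1.343], [0.0, 0.0, 0.0, 1.0]]
0.1 [-3.07552161e+00 -6.34284133e-01  3.94467823e-04]
```

View pics/side0.png

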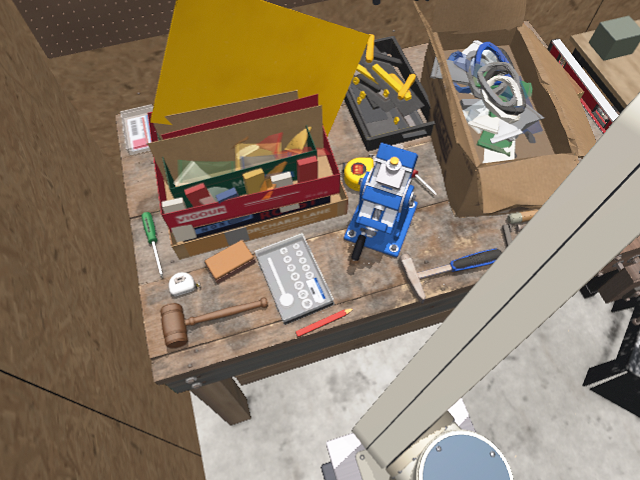

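View pics/top0.png

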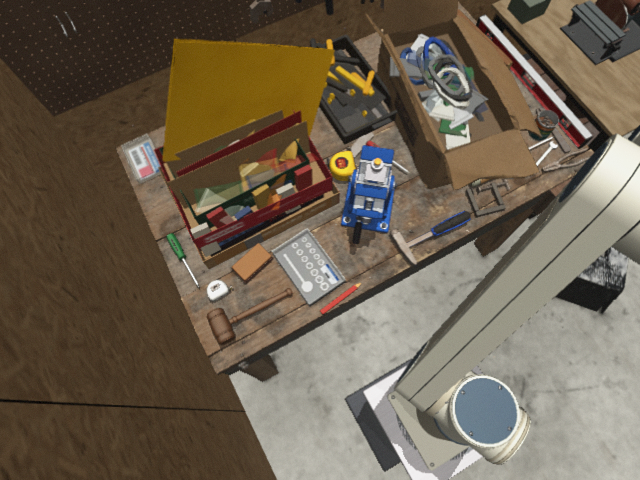

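The side view shows the vise at about (385,205), its black crank grip at (357,248), the pin head at (395,160), the mallet head at (173,325) with the handle end at (266,302), and the hammer at (410,275)-(500,255). The top view shows the same things. Next I'll zoom in on the vise in both.

```bash
cat >> h.py <<'E'
class Cam:
    def __init__(s,c):
        s.c=c; s.K=np.array([[c["fx"],0,c["cx"]],[0,c["fy"],c["cy"]],[0,0,1]]); s.T=np.array(c["cam_to_world"])
        s.im=c["image"]; s.D=np.array([c["k1"],0,0,0.])
    def ray(s,uv):
        p=cv2.undistortPoints(np.array(uv,float).reshape(-1,1,2),s.K,s.D).reshape(-1,2)
        return np.c_[p,np.ones(len(p))]@s.T[:3,:3].T
    def plane(s,uv,z):
        d=s.ray(uv); o=s.T[:3,3]; return o+d*((z-o[2])/d[:,2])[:,None]
    def proj(s,X):
        M=np.linalg.inv(s.T); return cv2.projectPoints(np.array(X,float).reshape(-1,1,3),cv2.Rodrigues(M[:3,:3])[0],M[:3,3],s.K,s.D)[0].reshape(-1,2)
def load(n,k=0): return Cam(np.load(f"pics/{n}{k}.npy",allow_pickle=True).item())
def snap(n,k):
    c=manip.camera(n); np.save(f"pics/{n}{k}.npy",c,allow_pickle=True); return Cam(c)
def tri(cs,uvs):
    A=np.zeros((3,3));b=np.zeros(3)
    for c,uv in zip(cs,uvs):
        d=c.ray([uv])[0]; d/=np.linalg.norm(d); P=np.eye(3)-np.outer(d,d); A+=P; b+=P@c.T[:3,3]
    return np.linalg.solve(A,b)
E
python3 - <<'E'
from h import *
s,t=load("side"),load("top")
a=s.im[130:270,330:430]; b=t.im[130:270,325:425]
z=lambda q:cv2.resize(q,None,fx=4,fy=4,interpolation=cv2.INTER_CUBIC)
cv2.imwrite("pics/z1.png",np.hstack([z(a),z(b)])[:,:,::-1])
# mallet, by bench-plane casting of rough pixels
for c,h,e in((s,(173,325),(266,302)),(t,(221,324),(290,293))):
    print(c.plane([h],.027)[0].round(3),c.plane([e],.02)[0].round(3))
E
```

```text
[0.5   0.428 0.027] [0.493 0.204 0.02 ]
[0.503 0.422 0.027] [0.489 0.207 0.02 ]
```

View pics/z1.png

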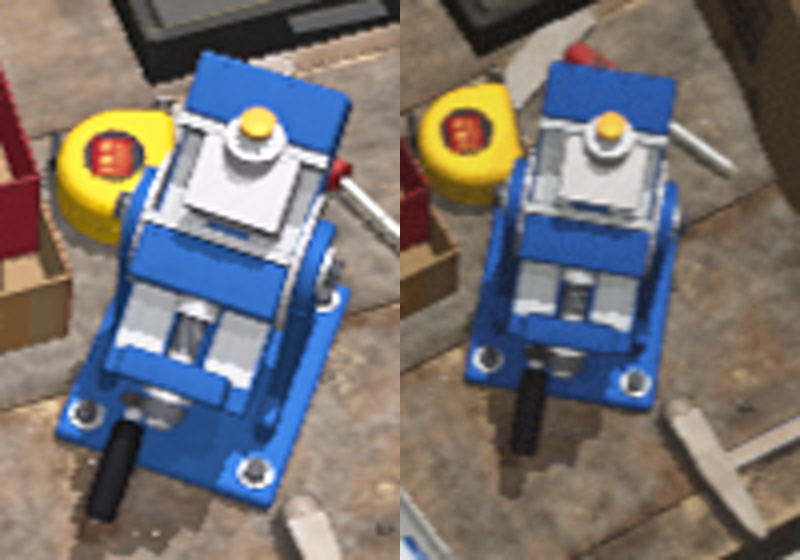

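```bash
cat > meas.py <<'E'
from h import *
from scipy.optimize import least_squares
s,t=load("side"),load("top")
S=lambda x,y:(330+x/4,130+y/4); T=lambda x,y:(325+(x-400)/4,130+y/4)
# base corners on the plane z=14mm, solve x,y,yaw
obs=[(s,S(57,435),(-90,75)),(s,S(268,505),(-90,-75)),(s,S(350,290),(90,-75)),(t,T(467,378),(-90,75)),(t,T(652,408),(-90,-75))]
P=np.array([c.plane([uv],.014)[0][:2] for c,uv,_ in obs]);Q=np.array([q for *_,q in obs])/1000
print(P.round(4).tolist())
f=lambda v:(Q@np.array([[np.cos(v[2]),np.sin(v[2])],[-np.sin(v[2]),np.cos(v[2])]])+v[:2]-P).ravel()
r=least_squares(f,[.65,0,0]);print("vise",r.x,(r.fun.reshape(-1,2)*1000).round(1).tolist())
def ctr(c,lo,hi,box):
    hsv=cv2.cvtColor(c.im,cv2.COLOR_RGB2HSV);m=np.zeros(hsv.shape[:2],np.uint8);x0,y0,x1,y1=box
    m[y0:y1,x0:x1]=cv2.inRange(hsv,lo,hi)[y0:y1,x0:x1]
    k=max(cv2.findContours(m,cv2.RETR_EXTERNAL,cv2.CHAIN_APPROX_NONE)[0],key=cv2.contourArea)
    return k
def V(X):
    x,y,a=r.x; return R.from_euler('z',-a).apply(X-np.array([x,y,0]))
kp=[ctr(s,(15,100,120),(35,255,255),(385,150,405,172)),ctr(t,(15,100,120),(35,255,255),(368,150,388,172))]
uv=[np.array(cv2.minEnclosingCircle(k)[0]) for k in kp]; p=tri((s,t),uv); print("pin",uv,p,"vise:",V(p))
ks=[ctr(s,(0,0,0),(179,255,48),(345,225,370,265)),ctr(t,(0,0,0),(179,255,48),(350,212,364,248))]
ends=[]
for k in ks:
    k=k.reshape(-1,2).astype(float);d=np.linalg.svd(k-k.mean(0),full_matrices=False)[2][0];d*=np.sign(d[1])
    q=(k-k.mean(0))@d; ends.append((k.mean(0)+d*q.min(),k.mean(0)+d*q.max(),cv2.minAreaRect(k.astype(np.float32))))
print(ends)
for i in(0,1):
    p=tri((s,t),[e[i] for e in ends]);print("grip end",p.round(4),V(p).round(4))
c_=tri((s,t),[e[2][0] for e in ends]);print("grip mid",c_,V(c_))
# expected grip mid on circle
km=[ctr(s,(5,80,40),(14,255,255),(150,292,275,350)),ctr(t,(5,80,40),(14,255,255),(205,285,297,345))]
for c,k in zip((s,t),km):
    b=cv2.boundingRect(k);print("mallet",cv2.contourArea(k),b)
    k=k.reshape(-1,2).astype(float);W=c.plane(k,.02)[:,:2]; print(W[np.argmin(W[:,1])].round(3),W[np.argmax(W[:,1])].round(3),W.min(0).round(3),W.max(0).round(3))
    for a in np.arange(.2,.46,.02):
        w=W[abs(W[:,1]-a)<.008]; 
        if len(w): print(f"  y={a:.2f} x {w[:,0].min():.3f}..{w[:,0].max():.3f}")
E
python3 meas.py
```

```text
[[0.6043, -0.0331], [0.5153, -0.1453], [0.6504, -0.2577], [0.6065, -0.0354], [0.5146, -0.1482]]
vise [ 0.62966288 -0.14622423 -0.67949232] [[2.5, 1.8], [-2.8, -2.7], [2.1, -3.4], [0.3, 4.1], [-2.0, 0.2]]
pin [array([394. , 160.5]), array([377.277771  , 161.05555725])] [ 0.63548463 -0.15451437  0.25813293] vise: [ 0.0097382  -0.00279045  0.25813293]
[(array([362.35547892, 235.12014727]), array([354.2552407 , 259.08626805]), ((358.3800964355469, 247.13575744628906), (7.937538146972656, 25.29249382019043), 19.653823852539062)), (array([358.33834882, 221.89685813]), array([355.00007104, 243.31178223]), ((356.7297058105469, 232.62161254882812), (7.233555316925049, 21.700664520263672), 9.462322235107422))]
grip end [ 0.5654 -0.0658  0.0834] [-0.1006  0.0222  0.0834]
grip end [ 0.5174 -0.0281  0.0651] [-0.1615  0.0213  0.0651]
grip mid [ 0.54131818 -0.04710161  0.07385188] [-0.1310111   0.02159103  0.07385188]
mallet 2197.5 (150, 292, 125, 58)
[0.477 0.188] [0.461 0.489] [0.44  0.188] [0.564 0.489]
  y=0.20 x 0.464..0.521
  y=0.22 x 0.466..0.527
  y=0.24 x 0.478..0.534
  y=0.26 x 0.486..0.533
  y=0.28 x 0.486..0.508
  y=0.30 x 0.487..0.508
  y=0.32 x 0.487..0.508
  y=0.34 x 0.489..0.508
  y=0.36 x 0.491..0.508
  y=0.38 x 0.442..0.511
  y=0.40 x 0.440..0.551
  y=0.42 x 0.441..0.561
  y=0.44 x 0.444..0.561
mallet 1420.5 (205, 285, 92, 60)
[0.488 0.191] [0.478 0.485] [0.425 0.191] [0.566 0.485]
  y=0.20 x 0.465..0.515
  y=0.22 x 0.433..0.528
  y=0.24 x 0.425..0.540
  y=0.26 x 0.484..0.547
  y=0.28 x 0.486..0.531
  y=0.30 x 0.487..0.507
  y=0.32 x 0.489..0.508
  y=0.34 x 0.489..0.508
  y=0.36 x 0.490..0.510
  y=0.38 x 0.489..0.509
  y=0.40 x 0.438..0.549
  y=0.42 x 0.435..0.560
  y=0.44 x 0.446..0.562
```

```bash
cat >> h.py <<'E'
VX,VY,VA=0.62966,-0.14622,-0.67949
RV=R.from_euler('z',VA)
def W(p): return RV.apply(np.array(p,float))+[VX,VY,0]
U=RV.apply([np.sqrt(.75),0,.5]); N=RV.apply([-.5,0,np.sqrt(.75)]); Y=RV.apply([0,1,0])
def crank_rot(lean,sgn):
    a=np.radians(-90+lean); z=RV.apply([np.cos(a),0,np.sin(a)]); y=sgn*Y
    return R.from_matrix(np.c_[np.cross(y,z),y,z])
def grip_pt(th,out=8,rad=.040,c=np.zeros(3)): return W([-.115,0,.120])-U*(.04+out/1000)+rad*(np.cos(th)*Y+np.sin(th)*N)+c
E
python3 - <<'E'
from h import *
for lean in(38,34,42):
  for sg in(1,-1):
    rt=crank_rot(lean,sg);z=rt.as_matrix()[:,2];o=[]
    for d in np.arange(-56,-56+360,45):
        q=manip.solve_ik(grip_pt(np.radians(d))-.003*z,rt.as_rotvec());o.append(q)
    q=manip.solve_ik(grip_pt(np.radians(-56))-.10*z,rt.as_rotvec())
    print(lean,sg,[x is not None for x in o],None if q is None else np.round(q,2), np.round(o[0],2) if o[0] is not None else 0,np.round(o[4],2) if o[4] is not None else 0)
E
```

```text
38 1 [True, False, False, False, False, True, True, True] None [0.14 0.61 2.2  4.4  0.49 1.05] 0
38 -1 [True, False, False, False, False, True, True, True] None [ 0.14  0.61  2.2   4.4   0.49 -2.09] 0
34 1 [False, False, False, False, False, False, True, True] [ 0.21  0.37  2.24 -1.3   0.47  0.5 ] 0 0
34 -1 [False, False, False, False, False, False, True, True] None 0 0
42 1 [True, True, False, False, True, True, True, True] None [0.17 0.64 2.22 4.3  0.58 1.18] [0.15 0.46 2.34 4.37 0.55 1.08]
42 -1 [True, True, False, False, True, True, True, True] None [ 0.17  0.64  2.22  4.3   0.58 -1.96] [ 0.15  0.46  2.34  4.37  0.55 -2.06]
```

```bash
cat >> h.py <<'E'
def crank_rot2(lean,phi,sgn):
    return R.from_rotvec(U*np.radians(phi))*crank_rot(lean,sgn)
E
python3 - <<'E'
from h import *
for lean in(36,40,44,48):
  for phi in range(-75,76,15):
    rt=crank_rot2(lean,phi,1);z=rt.as_matrix()[:,2]
    qs=[manip.solve_ik(grip_pt(np.radians(d))-.003*z,rt.as_rotvec()) for d in range(-60,300,30)]
    p=manip.solve_ik(grip_pt(np.radians(-56))-.09*z,rt.as_rotvec())
    if all(q is not None for q in qs):
        A=np.array(qs); print(lean,phi,p is not None,z.round(2),A.min(0).round(2),A.max(0).round(2))
E
```

```text
36 -75 True [-0.43 -0.89 -0.17] [ 0.25  0.96  1.48 -0.86  1.71  0.14] [ 0.33  1.1   1.67 -0.8   1.82  0.2 ]
36 -60 True [-0.28 -0.88 -0.38] [ 0.27  0.83  1.62 -0.9   1.46  0.17] [ 0.35  0.97  1.8  -0.82  1.57  0.24]
36 -45 True [-0.1  -0.82 -0.56] [ 0.26  0.7   1.76 -0.98  1.19  0.21] [ 0.36  0.85  1.93 -0.87  1.31  0.29]
36 -30 True [ 0.09 -0.71 -0.69] [ 0.23  0.58  1.91 -1.12  0.92  0.28] [ 0.34  0.74  2.07 -0.96  1.04  0.39]
36 15 True [ 0.61 -0.16 -0.78] [-0.15  0.4   2.28  3.29  0.33  1.61] [0.05 0.62 2.4  3.73 0.48 1.89]
36 30 True [ 0.72  0.06 -0.69] [-0.37  0.47  2.34  2.62  0.57  2.27] [-0.13  0.69  2.45  2.86  0.72  2.35]
36 45 True [ 0.79  0.27 -0.56] [-0.57  0.6   2.33  2.22  0.9   2.4 ] [-0.33  0.8   2.44  2.45  0.98  2.5 ]
36 60 True [ 0.81  0.46 -0.38] [-0.72  0.75  2.26  1.92  1.18  2.47] [-0.48  0.93  2.38  2.15  1.2   2.52]
36 75 True [ 0.77  0.61 -0.17] [-0.79  0.91  2.15  1.69  1.41  2.52] [-0.57  1.06  2.28  1.91  1.42  2.54]
40 -75 True [-0.38 -0.91 -0.13] [ 0.27  0.97  1.5  -0.91  1.71  0.15] [ 0.35  1.11  1.69 -0.85  1.82  0.22]
40 -60 True [-0.23 -0.91 -0.34]
[... 2029 characters left out ...]
] [ 0.32  0.76  1.82 -1.17  1.24  0.37] [ 0.42  0.9   1.99 -1.05  1.34  0.48]
48 0 True [ 0.58 -0.47 -0.67] [0.12 0.5  2.23 4.04 0.69 1.16] [0.28 0.71 2.38 4.4  0.75 1.42]
48 15 True [ 0.72 -0.27 -0.64] [-0.06  0.52  2.34  3.44  0.7   1.72] [0.15 0.74 2.47 3.75 0.86 1.86]
48 30 True [ 0.83 -0.06 -0.56] [-0.29  0.61  2.39  2.93  0.93  2.09] [-0.04  0.82  2.52  3.18  1.09  2.12]
48 45 True [ 0.89  0.14 -0.43] [-0.52  0.75  2.38  2.5   1.22  2.19] [-0.24  0.94  2.51  2.76  1.29  2.27]
48 60 True [ 0.91  0.32 -0.26] [-0.69  0.9   2.31  2.15  1.44  2.26] [-0.41  1.06  2.45  2.41  1.46  2.33]
48 75 True [ 0.88  0.47 -0.06] [-0.77  1.03  2.2   1.89  1.58  2.34] [-0.52  1.17  2.34  2.13  1.63  2.38]
```

```bash
python3 - <<'E'
from h import *
s=load("side")
print(s.plane([(178,255),(347,222),(346,205)],0.0).round(3).tolist(), s.plane([(347,205),(175,240)],.06).round(3).tolist())
rt=crank_rot2(40,-30,1);z=rt.as_matrix()[:,2]
for d in(-56,30,90,150,240):
    g=grip_pt(np.radians(d),10);print(d,g.round(3),(g-.1*z).round(3),(g-.2*z).round(3))
q=manip.solve_ik(grip_pt(np.radians(-56),10)-.11*z,rt.as_rotvec());print(q)
E
```

```text
[[0.696, 0.391, 0.0], [0.658, -0.059, 0.0], [0.71, -0.074, 0.0]] [[0.673, -0.062, 0.06], [0.706, 0.381, 0.06]]
-56 [ 0.533 -0.04   0.066] [0.52  0.035 0.131] [0.506 0.109 0.197]
30 [ 0.521 -0.014  0.112] [0.507 0.061 0.177] [0.493 0.136 0.243]
90 [ 0.491 -0.034  0.13 ] [0.477 0.04  0.195] [0.463 0.115 0.26 ]
150 [ 0.477 -0.067  0.112] [0.463 0.007 0.177] [0.449 0.082 0.243]
240 [ 0.507 -0.073  0.065] [0.493 0.001 0.13 ] [0.48  0.076 0.195]
[ 0.45916005  0.63574285  1.91401356 -0.93905967  1.13045322  0.32756639]
```

```bash
cat > a1.py <<'E'
from h import *
rt=crank_rot2(40,-30,1);z=rt.as_matrix()[:,2];rv=rt.as_rotvec();t0=manip.get_time()
g=grip_pt(np.radians(-56),10)
manip.move_to([.42,.1,.40],[np.pi,0,0])
manip.command_gripper(.06,25)
manip.move_to(g-.11*z,rv)
manip.servo_line(g-.003*z,rv,.12)
F=manip.get_contact_force()
c=snap("side",1);x=c.im[170:290,300:420];c2=snap("top",1);x2=c2.im[170:290,300:420]
cv2.imwrite("pics/g1.png",np.hstack([cv2.resize(q,None,fx=3.3,fy=3.3) for q in(x,x2)])[:,:,::-1])
print(F,manip.get_time()-t0,manip.get_width())
E
python3 a1.py
```

```text
[-0.39195679  0.48717281  0.78776477] 5.3333 0.0599338955736381
```

View pics/g1.png

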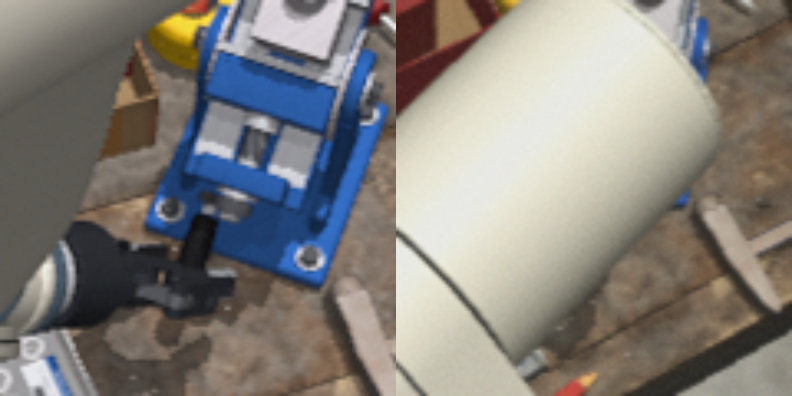

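The side view shows the fingers straddling the outer half of the black sleeve, at crop pixel (195,265). Now I'll close and crank.

```bash
cat > a2.py <<'E'
from h import *
rt=crank_rot2(40,-30,1);z=rt.as_matrix()[:,2];rv=rt.as_rotvec();t0=manip.get_time()
manip.command_gripper(.0,30)
F0=manip.get_contact_force();print("closed",manip.get_width(),manip.get_grip_force(),F0.round(1))
c=np.zeros(3);th=-56;out=10;hi=0
while th<-56+800:
    th+=15;a=np.radians(th)
    manip.servo_line(grip_pt(a,out,c=c)-.003*z,rv,.09)
    rh=np.cos(a)*Y+np.sin(a)*N; tg=-np.sin(a)*Y+np.cos(a)*N
    F=manip.get_contact_force(); fr,ft,fu=F@rh,F@tg,F@U
    c=c+.00012*fr*rh
    print(th,f"fr {fr:.1f} ft {ft:.1f} fu {fu:.1f} w {manip.get_width()*1000:.1f}",(c*1000).round(1))
    if abs(fr)>50 or manip.get_width()<.018: print("ABORT");break
    hi=hi+1 if ft<-18 else 0
    if hi>=1 and ft<-22: break
np.save("crank.npy",np.r_[th,c]);print(manip.get_time()-t0,manip.get_time())
E
python3 a2.py
```

```text
closed 0.020147968281395527 30.959597937762737 [-1.9  2.8  3.3]
-41 fr 3.9 ft 2.0 fu -0.8 w 20.4 [ 0.3  0.2 -0.3]
-26 fr 7.1 ft 1.9 fu -2.6 w 20.3 [ 1.   0.7 -0.6]
-11 fr 8.0 ft 2.0 fu -2.4 w 20.4 [ 1.6  1.3 -0.7]
4 fr 8.2 ft 1.5 fu -2.7 w 20.6 [ 2.2  2.1 -0.7]
19 fr 8.9 ft 0.4 fu -3.4 w 20.1 [ 2.7  3.  -0.4]
34 fr 8.7 ft 2.3 fu -3.0 w 20.1 [3.  3.9 0.1]
49 fr 9.9 ft 3.0 fu -2.9 w 20.3 [3.2 4.7 0.9]
64 fr 8.3 ft 1.7 fu -1.8 w 20.2 [3.1 5.4 1.7]
79 fr 0.9 ft 2.4 fu 0.5 w 20.4 [3.1 5.4 1.8]
94 fr 4.9 ft 2.3 fu -0.4 w 19.9 [2.8 5.6 2.3]
109 fr 5.4 ft 2.6 fu -0.9 w 20.6 [2.4 5.6 2.8]
124 fr 5.2 ft 3.2 fu -0.7 w 20.4 [2.  5.5 3.2]
139 fr 5.2 ft 2.4 fu -1.1 w 20.4 [1.6 5.2 3.6]
154 fr 6.1 ft 3.9 fu -2.0 w 20.3 [1.  4.8 3.9]
169 fr 5.9 ft 4.2 fu -1.6 w 20.5 [0.5 4.3 4. ]
184 fr 7.3 ft 3.4 fu -1.3 w 19.9 [0.  3.6 3.9]
199 fr 7.4 ft 2.8 fu -1.8 w 19.8 [-0.4  2.9  3.7]
214 fr 5.9 ft 3.6 fu -3.6 w 19.8 [-0.6  2.3  3.3]
229 fr 5.6 ft 4.0 fu -6.1 w 20.1 [-0.7  1.8  2.9]
244 fr 4.6 ft 3.2 fu -7.2 w 19.9 [-0.6  1.5  2.5]
259 fr 4.1 ft 1.5 fu -6.1 w 20.5 [-0.5  1.2  2.1]
274 fr 4.2 ft 1.1 fu -7.3 w 
[... 483 characters left out ...]
.4 4.4 1.5]
439 fr 2.0 ft 2.0 fu -4.8 w 20.2 [2.3 4.5 1.7]
454 fr 3.1 ft 2.1 fu -4.8 w 20.2 [2.2 4.6 2.1]
469 fr 3.7 ft 0.6 fu -6.3 w 19.6 [1.9 4.6 2.4]
484 fr 2.6 ft -1.7 fu -6.5 w 20.2 [1.7 4.6 2.6]
499 fr 2.4 ft -3.4 fu -6.9 w 20.0 [1.5 4.4 2.8]
514 fr 1.6 ft -5.1 fu -7.1 w 20.4 [1.4 4.3 2.9]
529 fr 0.7 ft -7.1 fu -7.0 w 20.2 [1.3 4.3 2.9]
544 fr -0.6 ft -9.2 fu -7.5 w 19.9 [1.4 4.3 2.9]
559 fr -2.7 ft -10.9 fu -6.4 w 20.2 [1.5 4.6 3. ]
574 fr -2.4 ft -13.2 fu -5.3 w 20.1 [1.6 4.8 3.1]
589 fr -0.4 ft -14.4 fu -1.8 w 20.5 [1.6 4.9 3.2]
604 fr 3.8 ft -18.1 fu 0.4 w 20.3 [1.6 4.6 2.8]
619 fr 5.7 ft -20.7 fu 3.8 w 20.1 [1.8 4.3 2.2]
634 fr 5.0 ft -23.3 fu 4.6 w 20.1 [2.1 4.1 1.7]
12.7 18.1333
```

```bash
cat > a3.py <<'E'
from h import *
rt=crank_rot2(40,-30,1);z=rt.as_matrix()[:,2];rv=rt.as_rotvec()
manip.command_gripper(.06,30)
p=manip.get_position();manip.servo_line(p-.11*z,rv,.2)
def down(a): # tool down, y axis at world angle a
    y=np.array([np.cos(a),np.sin(a),0]);zz=np.array([0,0,-1.]);return R.from_matrix(np.c_[np.cross(y,zz),y,zz]).as_rotvec()
for a in(0,np.pi):
    for P,da in(([.4985,.344,.12],-.03),([.59,-.21,.35],-.68)):
        q=manip.solve_ik(P,down(a+da));print(a,None if q is None else q.round(2))
manip.move_to([.45,.30,.25],down(0) if manip.solve_ik([.59,-.21,.35],down(-.68)) is not None else down(np.pi))
s=snap("side",2);t=snap("top",2);print(manip.get_time(),manip.get_contact_force().round(1))
cv2.imwrite("pics/v2.png",np.vstack([np.hstack([cv2.resize(i.im[130:270,x0:x0+100],None,fx=4,fy=4,interpolation=cv2.INTER_CUBIC) for i,x0 in((s,330),(t,325))])])[:,:,::-1])
E
python3 a3.py
```

```text
0 [ 0.58  0.57  1.75 -0.    0.82  0.61]
0 [-0.36  0.33  1.53 -0.    1.28  0.32]
3.141592653589793 [ 0.58  0.57  1.75 -0.    0.82 -2.53]
3.141592653589793 None
20.55 [ 0.4 -0.1  0.1]
```

View pics/v2.png

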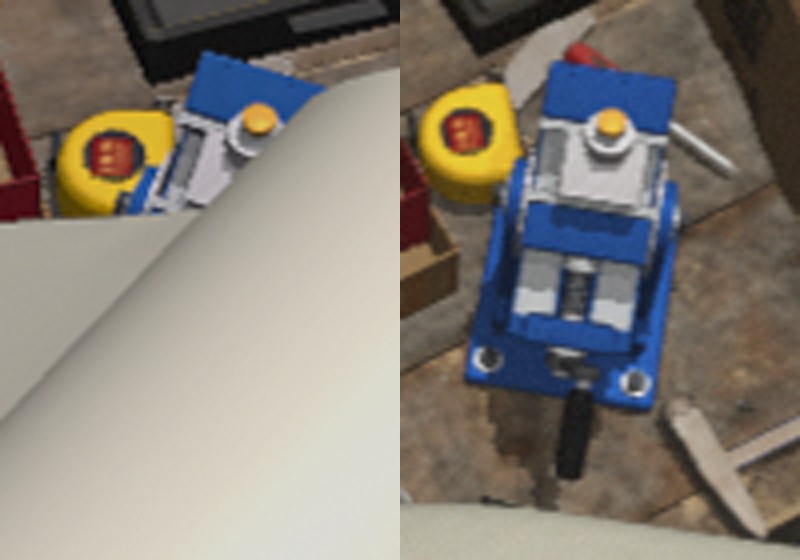

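The jaw now bears on the bracket. The pin head is still visible, at about (395,160) in the side view and (377.7,161) in the top view. I'll grasp the mallet now and check the lift.

```bash
cat >> h.py <<'E'
def down(a): # tool down, y axis at world angle a
    y=np.array([np.cos(a),np.sin(a),0]);zz=np.array([0,0,-1.]);return R.from_matrix(np.c_[np.cross(y,zz),y,zz]).as_rotvec()
def pin(s,t):
    uv=[]
    for c,(x0,y0,x1,y1) in((s,(385,150,405,172)),(t,(368,150,388,172))):
        m=cv2.inRange(cv2.cvtColor(c.im,cv2.COLOR_RGB2HSV),(15,100,120),(35,255,255))[y0:y1,x0:x1]
        k=max(cv2.findContours(m,cv2.RETR_EXTERNAL,cv2.CHAIN_APPROX_NONE)[0],key=cv2.contourArea)
        uv.append(np.array(cv2.minEnclosingCircle(k)[0])+[x0,y0])
    return uv,tri((s,t),uv),[c.plane([u],.259)[0] for c,u in zip((s,t),uv)]
E
python3 - <<'E'
from h import *
for k in(0,2):
    u,p,pl=pin(load("side",k),load("top",k));print(u,p.round(4),[x.round(4) for x in pl])
rv=down(-.03)
manip.command_gripper(.07,100)
manip.move_to([.4985,.344,.13],rv)
manip.servo_line([.4985,.344,.029],rv,.1)
print("F",manip.get_contact_force().round(1))
manip.command_gripper(0,100)
print(manip.get_width(),manip.get_grip_force(),manip.get_contact_force().round(1))
manip.servo_line([.4985,.344,.16],rv,.12)
print(manip.get_width(),manip.get_contact_force().round(2),manip.get_torque().round(2),manip.get_time())
s=snap("side",3);t=snap("top",3)
cv2.imwrite("pics/m3.png",np.hstack([cv2.resize(i.im[y0:y0+150,x0:x0+200],None,fx=2,fy=2) for i,x0,y0 in((s,100,200),(t,150,200))])[:,:,::-1])
E
```

```text
[array([394. , 160.5]), array([377.27777767, 161.05555534])] [ 0.6355 -0.1545  0.2581] [array([ 0.6347, -0.1532,  0.259 ]), array([ 0.6353, -0.1552,  0.259 ])]
[array([394.5, 159. ]), array([377.5       , 160.10000038])] [ 0.6354 -0.1548  0.2634] [array([ 0.6382, -0.1558,  0.259 ]), array([ 0.6375, -0.1572,  0.259 ])]
F [-0.3 -0.5 -0.7]
0.019249520553117166 97.46530679571151 [-2.3 -1.1  5.2]
0.018989165694383532 [-0.04 -0.21 -5.12] [-0.17 -0.03  0.01] 24.35
```

View pics/m3.png

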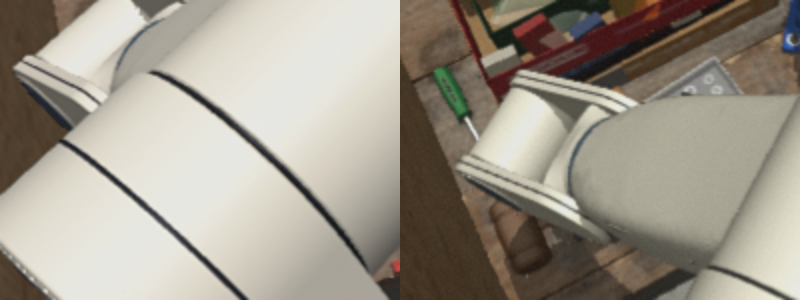

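```bash
cat > a4.py <<'E'
from h import *
P=np.array([.6365,-.155]);g=P-.068*Y[:2];rv=down(VA)
manip.servo_line([.4985,.344,.36],None,.2)
manip.move_to([*g,.36],rv)
manip.servo_line([*g,.312],rv,.1)
F0=manip.get_contact_force();print(F0.round(1),manip.get_time())
z=.312
while z>.278:
    z-=.0015;manip.servo_line([*g,z],rv,.03)
    F=manip.get_contact_force()-F0;M=manip.get_torque();print(round(z,4),manip.get_position()[2].round(4),F.round(1),M.round(2),round(manip.get_width()*1000,1))
    if F[2]>24: break
manip.hold(.3);print((manip.get_contact_force()-F0).round(1),manip.get_time())
E
python3 a4.py
```

```text
[-0.9 -0.  -3.5] 28.25
0.3105 0.3111 [ 1.3 -0.1 -1.8] [-0.17  0.09  0.  ] 19.1
0.309 0.309 [ 1.   0.4 -1.6] [-0.11  0.13  0.03] 18.8
0.3075 0.3074 [ 1.6 -0.2 -0.4] [-0.17  0.14 -0.04] 18.9
0.306 0.3058 [ 0.4  0.4 -1. ] [-0.14  0.12 -0.01] 18.8
0.3045 0.3044 [ 0.4  0.3 -0.9] [-0.11  0.07  0.03] 18.8
0.303 0.3029 [ 0.6  0.8 -0.2] [-0.18  0.1  -0.01] 18.6
0.3015 0.3013 [ 0.6 -0.4 -0.2] [-0.15  0.09  0.03] 19.1
0.3 0.2999 [ 1.   0.4 -1.2] [-0.16  0.12 -0.05] 19.3
0.2985 0.2983 [ 0.9  0.5 -0.5] [-0.16  0.07  0.08] 18.7
0.297 0.2969 [ 1.3  0.3 -0.8] [-0.12  0.09 -0.  ] 19.3
0.2955 0.2954 [ 1.3  0.1 -1.3] [-0.06  0.11  0.01] 18.7
0.294 0.2939 [0.9 0.  0.1] [-0.12  0.12  0.02] 18.8
0.2925 0.2924 [ 1.   0.8 -0.7] [-0.14  0.15 -0.07] 19.0
0.291 0.2911 [ 1.6 -0.5  0.5] [-0.13  0.04 -0.05] 19.0
0.2895 0.2899 [1.  0.2 2. ] [ 0.01 -0.04  0.01] 18.9
0.288 0.2885 [ 0.  -1.4  4.6] [ 0.13 -0.05 -0.04] 18.9
0.2865 0.2868 [ 0.2 -0.3  6.9] [ 0.14 -0.17 -0.03] 19.2
0.285 0.285 [ 1.9 -0.5  7.3] [ 0.12 -0.25 -0.06] 18.9
0.2835 0.2834 [ 2.5 -0.3  6.1] [ 0.16 -0.36 -0.09] 18.9
0.282 0.2819 [ 2.1 -0.7  7.2] [ 0.16 -0.46 -0.09] 18.8
0.2805 0.2804 [ 2.  -0.4  7.3] [ 0.13 -0.42 -0.11] 18.8
0.279 0.279 [2.  0.5 7.8] [ 0.21 -0.43 -0.1 ] 19.0
0.2775 0.2779 [ 0.2 -2.   9.5] [ 0.24 -0.34 -0.06] 19.0
[ 0.5 -1.4  9.7] 34.3
```

```bash
python3 - <<'E'
from h import *
P=np.array([.6365,-.155]);g=P-.068*Y[:2];rv=down(VA);F0=np.array([-.4,.2,-4.4]);z=.2775
while z>.266:
    z-=.001;manip.servo_line([*g,z],rv,.03)
    F=manip.get_contact_force()-F0;M=manip.get_torque();print(round(z,4),manip.get_position()[2].round(4),F.round(1),M.round(2),round(manip.get_width()*1000,1))
    if F[2]>26: break
s=snap("side",4);t=snap("top",4);print(manip.get_time())
cv2.imwrite("pics/p4.png",np.hstack([cv2.resize(i.im[130:270,x0:x0+100],None,fx=4,fy=4,interpolation=cv2.INTER_CUBIC) for i,x0 in((s,330),(t,325))])[:,:,::-1])
E
```

```text
0.2765 0.2771 [-1.2 -1.4 12.1] [ 0.21 -0.22  0.01] 19.1
0.2755 0.2763 [-0.5 -1.6 12.9] [ 0.25 -0.16  0.02] 18.6
0.2745 0.2753 [-2.4 -1.7 12.4] [ 0.31 -0.05  0.07] 19.1
0.2735 0.2743 [-2.6 -1.1 13.3] [ 0.35 -0.02  0.1 ] 18.8
0.2725 0.2733 [-2.4 -1.4 14.7] [0.35 0.04 0.13] 18.7
0.2715 0.2723 [-3.4 -1.6 14.6] [0.35 0.06 0.13] 19.1
0.2705 0.2713 [-2.6 -2.  13.2] [0.29 0.06 0.16] 19.1
0.2695 0.2703 [-2.9 -2.1 13.6] [0.39 0.1  0.11] 19.2
0.2685 0.2694 [-1.3 -0.  14.1] [ 0.54 -0.22  0.07] 19.0
0.2675 0.2685 [-1.2 -0.2 13.5] [ 0.63 -0.2   0.09] 18.7
0.2665 0.2674 [-1.4  0.6 13.1] [ 0.56 -0.34  0.13] 19.2
0.2655 0.2665 [-1.6 -1.  14.5] [ 0.6  -0.24  0.11] 19.1
37.4
```

View pics/p4.png

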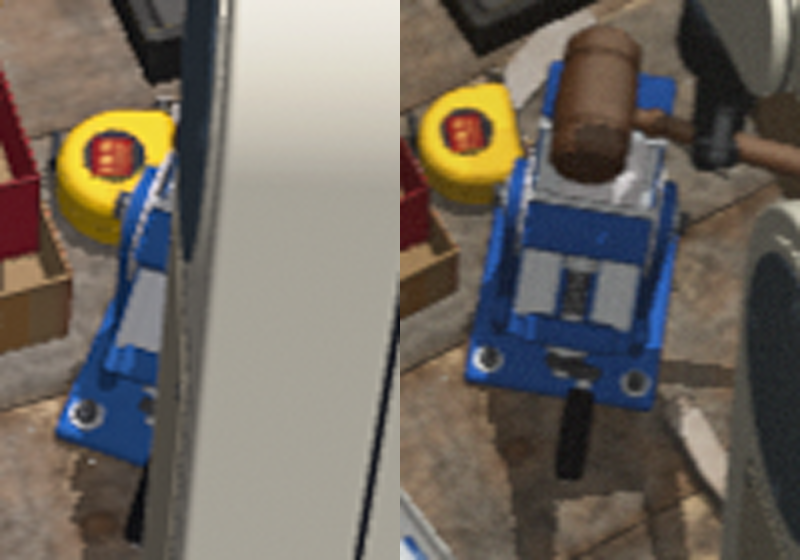

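```bash
python3 - <<'E'
from h import *
P=np.array([.6365,-.155]);g=P-.068*Y[:2]
manip.servo_line([*g,.36],None,.15)
manip.move_to([.45,.30,.28],down(-.03))
s=snap("side",5);t=snap("top",5);print(manip.get_time(),manip.get_torque().round(2))
for k in(0,2,5):
    try:
        u,p,pl=pin(load("side",k),load("top",k));print(k,u,p.round(4))
    except Exception as e: print(k,e)
cv2.imwrite("pics/p5.png",np.hstack([cv2.resize(i.im[y0:y0+h,x0:x0+w],(400,int(400*h/w)),interpolation=cv2.INTER_CUBIC)[:400] for i,x0,y0,w,h in((s,365,135,60,60),(t,347,135,60,60))])[:,:,::-1])
E
```

```text
40.2167 [-0.16 -0.    0.03]
0 [array([394. , 160.5]), array([377.27777767, 161.05555534])] [ 0.6355 -0.1545  0.2581]
2 [array([394.5, 159. ]), array([377.5       , 160.10000038])] [ 0.6354 -0.1548  0.2634]
5 [array([393.89999962, 161.30000019]), array([377., 162.])] [ 0.6337 -0.1531  0.2576]
```

View pics/p5.png

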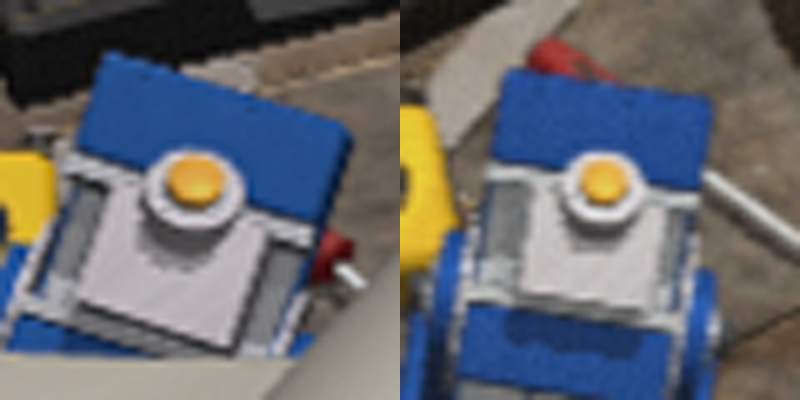

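```bash
cat > a6.py <<'E'
from h import *
P=np.array([.6365,-.155]);g=P-.068*Y[:2];rv=down(VA)
manip.command_gripper(0,120)
manip.move_to([*g,.34],rv);manip.servo_line([*g,.288],rv,.1)
F0=manip.get_contact_force();M0=manip.get_torque();print(F0.round(1),M0.round(2),manip.get_time())
z=.288;n=0
while z>.255:
    z-=.0015;manip.servo_line([*g,z],rv,.03)
    F=manip.get_contact_force()-F0;M=manip.get_torque()-M0
    r=RV.inv().apply([-M[1]/F[2],M[0]/F[2],0])*1000 if F[2]>3 else 0
    print(round(z,4),F.round(1),"r",np.round(r))
    n+=F[2]>11
    if F[2]>22 or n>4: break
print(manip.get_time())
E
python3 a6.py
```

```text
[-0.5 -0.3 -3.7] [-0.13  0.13  0.  ] 43.025
0.2865 [ 0.7 -0.1  0.2] r 0
0.285 [ 1.3  1.1 -0.3] r 0
0.2835 [ 0.8  1.4 -1. ] r 0
0.282 [ 0.7  0.9 -0.9] r 0
0.2805 [ 1.  -0.1 -0.9] r 0
0.279 [ 0.4  0.2 -0.3] r 0
0.2775 [ 1.1  0.7 -0.4] r 0
0.276 [ 1.   0.6 -0.5] r 0
0.2745 [0.6 0.4 0.4] r 0
0.273 [ 1.3  0.6 -0.2] r 0
0.2715 [-0.2  0.3  1. ] r 0
0.27 [-0.1  0.1  4.7] r [-10.  68.   0.]
0.2685 [ 0.  -0.2  8. ] r [-11.  59.   0.]
0.267 [-1.1  1.3 10.9] r [-14.  51.   0.]
0.2655 [-1.7  0.4 14. ] r [-21.  50.   0.]
0.264 [-2.8 -0.5 15. ] r [-24.  53.   0.]
0.2625 [-1.6  0.  14.7] r [-18.  66.   0.]
0.261 [-1.5  1.1 15.9] r [-25.  58.   0.]
0.2595 [-0.5  0.  16. ] r [-15.  59.   0.]
47.775
```

The second press met firm resistance above 8 N with no sliding plateau, and the contact point was at the pin. So the pin is home, and I'll lay the mallet back.

```bash
cat > a7.py <<'E'
from h import *
P=np.array([.6365,-.155]);g=P-.068*Y[:2];rv=down(-.03)
manip.servo_line([*g,.36],None,.2)
manip.move_to([.4985,.344,.14],rv)
F0=manip.get_contact_force();z=.14
while z>.030:
    z-=.006;manip.servo_line([.4985,.344,max(z,.03)],rv,.1)
    F=manip.get_contact_force()-F0
    if F[2]>3: break
print("touch",z,F.round(1),manip.get_time())
if z>.033:
    manip.command_gripper(0,20);manip.servo_line([.4985,.344,.031],rv,.06)
print((manip.get_contact_force()-F0).round(1))
manip.command_gripper(.07,20)
manip.servo_line([.4985,.344,.16],rv,.15)
manip.move_to([.38,.0,.40],down(-.03))
s=snap("side",7);t=snap("top",7);print(manip.get_time(),pin(s,t)[0] )
cv2.imwrite("pics/f7.png",np.vstack([s.im[130:400,100:520],t.im[130:400,100:520]])[:,:,::-1])
E
python3 a7.py
```

```text
touch 0.043999999999999956 [1.8 1.8 5.4] 54.5833
[1.5 1.8 5.3]Traceback (most recent call last):
  File "a7.py", line 17, in <module>
    s=snap("side",7);t=snap("top",7);print(manip.get_time(),pin(s,t)[0] )
                                                            ~~~^^^^^
  File "h.py", line 39, in pin
    k=max(cv2.findContours(m,cv2.RETR_EXTERNAL,cv2.CHAIN_APPROX_NONE)[0],key=cv2.contourArea)
ValueError: max() iterable argument is empty
```

```bash
python3 - <<'E'
from h import *
s,t=load("side",7),load("top",7);print(manip.get_time(),manip.get_contact_force().round(1))
cv2.imwrite("pics/f7.png",np.vstack([s.im[130:400,100:520],t.im[130:400,100:520]])[:,:,::-1])
E
```

```text
58.4167 [-0.2  0.1  0. ]
```

View pics/f7.png

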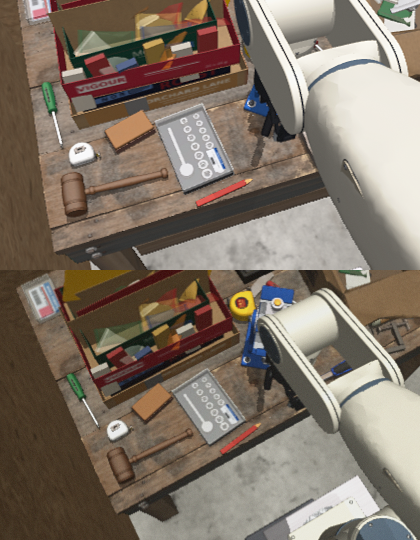

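The mallet lies on the bench with its head at about (172,322) in the side view. The tape measure, sanding block and pencil are where they were, and the arm is clear of everything.

```bash
python3 -c "
from rig import manip
print(manip.sign_off(), manip.get_time())"
```

```text
the job is handed in; nothing more can be done
the job is handed in; nothing more can be done
```

I handed the job in with the vise cranked tight on the bracket (clamp force judged from about 23 N on the crank), the pin knocked home with the mallet (a second press met firm resistance with no further travel), and the mallet back on the bench; the hand-in returned no verdict.

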